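# Clamp the carriage of a bearing ring gauge with its toggle latch

### The arm

A 7-joint arm with a two-finger parallel gripper is mounted at the origin on the work surface. World frame = base frame: x ahead of the robot, y to its left, z up, the work surface at z = 0. Lengths are in m, angles in rad, forces in N, time in s.
With the tool pointing down it reaches from about 0.425 to 0.875 m from the base axis. Payload 4.7 kg.
Tool frame: the origin (TCP) lies midway between the tips of the shut fingers; the grasp point (between the pads) lies 19 mm behind it; z points along the fingers, y is the direction in which the jaws open and shut (so a half turn about z gives the same grasp; the last joint's range is limited). The gripper opens to 87 mm and grips with 3 to 60 N. Pads are 19 mm wide; open, the fingers measure 117 mm over their backs; the gripper's body (75 mm by 190 mm) begins 51 mm behind the grasp point.
Start: joints at [1.343, 0.321, -0.07, 1.45, 0.023, 1.371, -0.057], TCP at [0.156, -0.631, 0.223] pointing down, gripper open.
Joint ranges: [-2.86, 2.86], [-0.3, 2.09], [-1.38, 1.24], [0.06, 2.45], [-1.56, 4.7], [0.09, 2.05], [-2.69, 2.69]. Speed limits (rad/s): [2.57, 2.57, 3.14, 3.14, 3.14, 3.14, 3.14].

### API

Orientations are given as a rotation vector (axis times angle).
In Python, from bench import get_state, eyes, job gives the robot as it stands. The module is installed in compiled form; this text tells all that it offers.
- The arm moves only by the shell command python3 -m jog 'ROWS' [FORCE]. ROWS is JSON, a list that holds one entry, the list of rows, each a list of 5 numbers: the opening, from 0 (shut) to 1 (fully open), then the shift along the tool's x, y, z in units of 40 mm (1.0 is 40 mm), then the turn about the tool's z in units of 5 degrees (1.0 is 5 degrees). In form: [[[jaw, dx, dy, dz, turn], ...]]. A call has 1 to 10 rows; each row shifts and turns the commanded pose from where the row before left it, along the tool's axes as they then stand; what a row does not reach is not made up. A row lasts 1/8 s, in which the tool goes at most 62.5 mm and 10.7 degrees, less where a joint would pass 70% of its speed; a pose out of reach is approached as far as the arm can. A call is refused whole if a number of a shift passes 1 or a number of a turn 1, either way. A call with a gripper value outside its range is refused whole. The fingers move at their own pace and stop on an object; FORCE is the grip in N (left out, the last holds). Time passes only in rows, so rows that do not move let the fingers close. It gives the time, the measured TCP pose, the force and the opening at its end, in the units of the state.
- get_state(): the state, without advancing time (a new reading comes with each control period).
- eyes.get_image(name): name is "scene" or "top" or "wrist"; returns (picture, depth): 384x512x3 uint8, red, green, blue; 384x512 float32, m along the optical axis (not along the pixel's ray), 0 where there is no reading.
- eyes.camera_params(name): a dict with "camera_matrix" (3x3 intrinsics, pixels), "k1" (the pictures are not rectified: a ray, as slopes to the right and down, at radius r is drawn at 1 + k1 r^2 times it, then the intrinsics apply), "pose" (4x4, takes a point from camera to world coordinates); the wrist camera has in their place "mount" (4x4, takes a point from camera to tool coordinates, whose origin is the TCP and whose axes are the flange's). Camera axes: x right, y down, z forward; pixel columns grow to the right and rows downward; lengths in m; the calibration is good to about 2 mm. A picture is of the moment at which its call begins: read the wrist's pose just before it. camera_params takes no time and is no camera call.
- job.close_job(): hands the job in, once; it reports no verdict.
The state is a dict: "time": time; "joint_positions": joint angles; "qd": joint speeds; "joint_torque": joint torques, N m; "position": TCP position; "tool_rot": TCP orientation; "ft_force": force on the tool from outside, world axes, zero at the start; "torque": the same for the moment, N m; "grip_width": opening from 0.0 (shut) to 1.0 (fully open).
Only numpy, scipy, OpenCV 4.12 (cv2) and the standard library are available. Lean on these libraries where they do the work, as an engineer would, in place of code of your own. Each camera call takes 0.05 s, during which the arm holds its last target. There are 200 camera calls.

### The job

Clamp the ring carriage of the bench gauge for measuring: slide the carriage along its bed up to the rubber buffer beside the latch, swing the latch's bail (its loop) over so that its crossbar drops behind the keeper on the carriage, then push the lever over and down past centre until it lies flat and stays. Leave the loose rings and the stud on the mat where they are.

Things in the scene. Friction and masses are not known exactly. Their poses are not given: they have to be found in the camera images.
- gauge: Fixed grey bench gauge on a 3 mm mat. Origin on its underside, straight below the latch's lever pivot. Its frame, mm, serves for all entries: x from its open front to the back, y along the bed from latch to carriage, z up. Bed x -45 to 45, y -90 to 245, top z 30. A rubber buffer stands at y 22 to 34; the carriage slides towards -y up to it.
- head_edge (a point): Lower front corner, at the latch end, of the gauge's head: a slab over carriage and keeper, x -10 to 125, y 70 to 230, z 175 to 209 (column at x 105, y 195; a stem hangs at x 28, y 172 to z 110). Under it the carriage can be reached only with the tool leaning in from the front, pointing to +x and down at about 45 degrees. The dial on its top reaches z 257.
- carriage (a joint): Slide of the carriage along +y in m: 0 at first touch of the buffer, 0.022 to 0.042 at the start (out of the bail's reach). About 2 N of friction; it stays where it is left. The buffer is firm; latched, it reads about 0 to -0.001. Aluminium: a nose 32 wide in x with the keeper, top z 50, then a block 76 wide.
- ring_centre (a point): Centre of the top of the steel bearing ring fixed on the carriage, 66 across (its seat 74 across), top z 72, 88 past the keeper point in y.
- keeper (a point): Seat of the keeper, moving with the carriage: where the crossbar's centre lies when hooked (within 3); at y 62, z 55 with the carriage home. The keeper is a steel hook 32 wide in x: an upright plate at y -16 to -4 from this point, top 14 above it, with a lip 6 thick at the top reaching y +2. The crossbar goes under the lip on the +y side. It may be pushed from the +y side or pinched along y.
- pivot (a point): Axis of the lever, along x, at y 0, z 62, between two steel cheeks (y -13 to 13, top z 70, 30 apart over their outsides).
- lever (a joint): Lever angle in rad: 0 = clamped, flat, pointing to -y (a stop), 1.57 = upright, 2.0 = open stop. Starts at 1.45 to 1.75, stays where left (friction about 1 N at its tip), closes by pushing its +y face to -y and down. Bail hooked: dead centre at 0.2 to 0.3, beyond it the bail's pull keeps it shut; that takes 5 to 9 N near its tip. Closed slowly, the hooked bail follows by itself.
- lever_tip (a point): Free end of the lever's steel handle, 58 from the pivot; the handle is flat, 18 wide in x and 6 thick.
- bail (a joint): Bail angle on the lever in rad, 0 when both are closed in line; the bail's elevation above +y is this minus the lever's angle. Starts near its stop, 3.75: leaning back, past upright, to -y. It swings freely: pushed past upright towards +y it falls forward by its weight and, with the carriage home, its crossbar lands behind the keeper on the nose (elevation about -0.4).
- bail_pin (a point): Axis on which the bail turns, along x, on the lever, 24 from the pivot (6 degrees below the handle's line when closed).
- bail_bar (a point): Centre of the bail's crossbar: round steel, 8 thick, along x, 84 from the bail pin. It joins two flat arms, 46 over their outsides and 38 between; the handle passes between the arms, and the bar clears the handle's end.
- steel_race: Bystander, loose on the mat: steel bearing ring, 60 outside, 42 bore, 16 high; origin at the centre of its underside. Not to be disturbed.
- white_race: Bystander, loose on the mat: white plastic ring, 60 outside, 40 bore, 14 high; origin at the centre of its underside. Not to be disturbed.
- clear_cage: Bystander, loose on the mat: clear plastic cage ring, 52 outside, 44 bore, 14 high; origin at the centre of its underside. Not to be disturbed.
- ball_stud: Bystander, loose on the mat: steel stud with a ball head standing upright, 32 across the foot, 58 high; origin at the centre of its underside. Not to be disturbed.

How it is judged:
By the outcome, as a careful person would: the job done as asked, in the order asked, and still so for the second after the job is handed in, with the robot touching nothing.
It also fails if it takes over 54 s, if anything falls off the work surface, if the arm or the gripper's body presses on something with over 40 N, if the wrist force passes 120 N, or if a joint passes its speed limit or range.

## Working session

There is one attempt and no reset: what is moved stays moved. The work goes in short steps, Python scripts to look and compute and a shell command to move; the robot and the scene stay as the last step left them, time stands still between calls to the robot, and variables do not carry over. Pictures are saved under pics/ and viewed, about 8 in all and at most 12, crops included, and the job is handed in when it is done.

```bash
mkdir -p pics; cat > h.py <<'E'
import numpy as np, cv2
from scipy.spatial.transform import Rotation as R
from bench import get_state, eyes, job
def cam(n):
    p=eyes.camera_params(n); s=get_state()
    if 'pose' in p: T=np.array(p['pose'])
    else:
        W=np.eye(4); W[:3,:3]=R.from_rotvec(s['tool_rot']).as_matrix(); W[:3,3]=s['position']; T=W@np.array(p['mount'])
    return np.array(p['camera_matrix']),p['k1'],T
def shot(n,f):
    c=cam(n); im,d=eyes.get_image(n); cv2.imwrite(f'pics/{f}.png',im[:,:,::-1]); np.savez(f'pics/{f}.npz',d=d,K=c[0],k=c[1],T=c[2]); return im,d
def cloud(f):
    z=np.load(f'pics/{f}.npz'); d=z['d'];K=z['K'];k=float(z['k']);T=z['T']
    v,u=np.mgrid[:d.shape[0],:d.shape[1]]
    pts=np.stack([u,v],-1).reshape(-1,1,2).astype(float)
    s=cv2.undistortPoints(pts,K,np.array([k,0,0,0.])).reshape(*d.shape,2)
    P=np.concatenate([s*d[...,None],d[...,None]],-1)
    return P@T[:3,:3].T+T[:3,3], d>0
def proj(f,X):
    z=np.load(f'pics/{f}.npz');T=np.linalg.inv(z['T']); c=np.atleast_2d(X)@T[:3,:3].T+T[:3,3]
    return cv2.projectPoints(c,np.zeros(3),np.zeros(3),z['K'],np.array([float(z['k']),0,0,0]))[0].reshape(-1,2)
E
python3 - <<'E'
from h import *
for n in ('scene','top'):
    shot(n,n+'0'); print(n,cam(n)[2].round(3).tolist())
a=cv2.imread('pics/scene0.png');b=cv2.imread('pics/top0.png')
cv2.imwrite('pics/a0.png',cv2.resize(np.hstack([a,b]),(800,300)))
s=get_state();print(s['time'],s['position'],s['tool_rot'],R.from_rotvec(s['tool_rot']).as_matrix().round(2).tolist(),np.array(eyes.camera_params('wrist')['mount']).round(3).tolist())
E
```

```text
scene [[0.959, 0.231, -0.163, 0.747], [0.282, -0.747, 0.602, -0.446], [0.018, -0.623, -0.782, 0.668], [0.0, 0.0, 0.0, 1.0]]
top [[-0.006, -0.996, 0.083, 0.585], [-1.0, 0.008, 0.03, -0.072], [-0.03, -0.083, -0.996, 0.779], [0.0, 0.0, 0.0, 1.0]]
0.1 [ 0.15549806 -0.63061082  0.22157597] [-3.11696345e+00 -3.78859893e-01  5.10181695e-04] [[0.97, 0.24, -0.0], [0.24, -0.97, 0.0], [-0.0, -0.0, -1.0]] [[0.0, -0.971, -0.241, 0.065], [1.0, 0.001, -0.001, 0.001], [0.001, -0.241, 0.971, -0.161], [0.0, 0.0, 0.0, 1.0]]
```

View pics/top0.png

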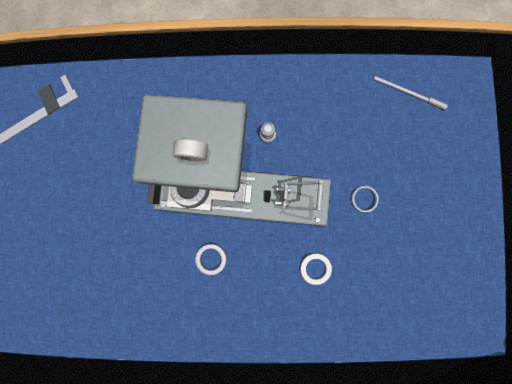

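View pics/scene0.png

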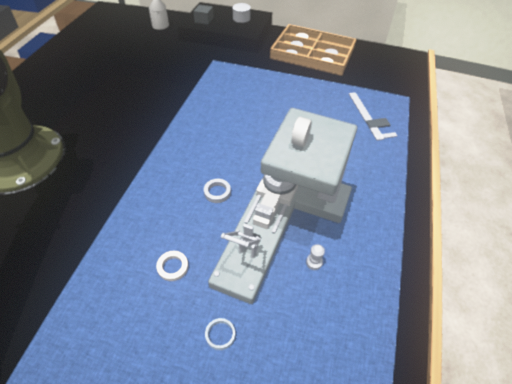

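The top view shows the gauge: head slab at (135-246, 97-190), bed end at (328,224)/(330,180), buffer at (267,196) and the bail leaning back with its bar at (320,195). The rings are at (211,259), (316,269) and (365,199), the stud at (268,132). Next I fit the gauge pose from depth.

```bash
cat >> h.py <<'E'
def fitgauge(f):
    P,m=cloud(f); Q=P[m]
    roi=(Q[:,0]>.35)&(Q[:,0]<.85)&(Q[:,1]>-.4)&(Q[:,1]<.25); Q=Q[roi]
    return Q
E
python3 - <<'E'
from h import *
Q=fitgauge('top0')
for lo,hi in((.2,.225),(.028,.04)):
    q=Q[(Q[:,2]>lo)&(Q[:,2]<hi)]; print(len(q),np.median(q[:,2]),cv2.minAreaRect((q[:,:2]*1000).astype(np.float32)))
q=Q[(Q[:,2]<.01)];print('mat',np.median(q[:,2]))
P,m=cloud('top0')
for u,v in((328,222),(330,181),(320,195),(280,195),(288,196),(267,196),(240,195),(188,190),(268,132),(211,246),(316,255),(365,187)): print((u,v),P[v,u].round(4))
a=cv2.imread('pics/top0.png')[150:240,150:345]; b=cv2.imread('pics/scene0.png')[165:305,200:360]
cv2.imwrite('pics/c1.png',np.vstack([cv2.resize(a,(600,277),interpolation=3),cv2.resize(b,(600,525),interpolation=3)])[:800])
E
```

```text
8695 0.21257452231818552 ((712.76611328125, 46.0783576965332), (160.3978271484375, 135.06724548339844), 84.15760803222656)
4135 0.033510712912496854 ((684.3760986328125, -24.852691650390625), (333.6976623535156, 163.189208984375), 84.14214324951172)
mat 0.0035147910868397747
(328, 222) [ 0.5934 -0.1883  0.0053]
(330, 181) [ 0.6712 -0.1899  0.0308]
(320, 195) [ 0.6344 -0.1535  0.1583]
(280, 195) [ 0.6425 -0.0931  0.0638]
(288, 196) [ 0.6429 -0.1092  0.0339]
(267, 196) [ 0.6421 -0.0694  0.0477]
(240, 195) [ 0.6424 -0.0209  0.0733]
(188, 190) [0.6536 0.0769 0.0584]
(268, 132) [ 0.7609 -0.0723  0.0587]
(211, 246) [0.5486 0.0391 0.0212]
(316, 255) [ 0.5304 -0.1621  0.0199]
(365, 187) [ 0.6604 -0.2601  0.0174]
```

View pics/c1.png

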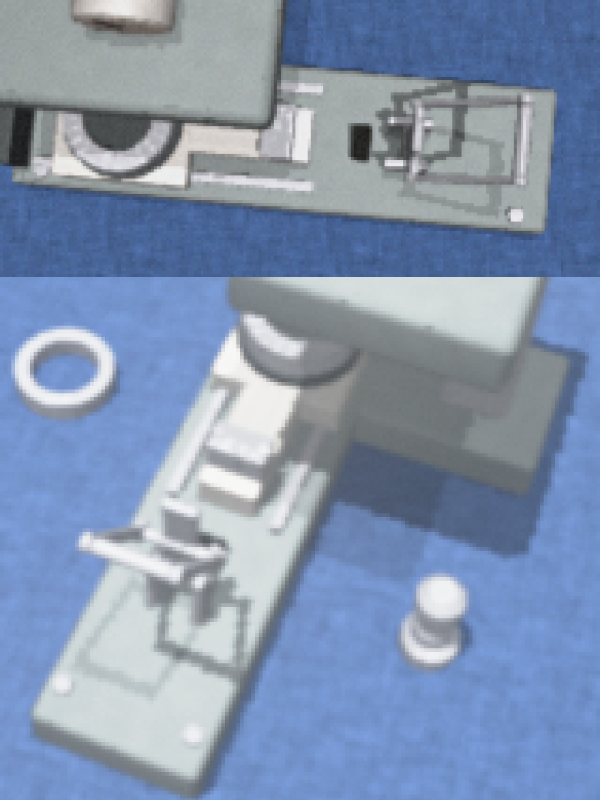

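The head slab fits as 160.4 x 135.1 mm at z 0.2126 (expected 160 x 135 at 0.212). That puts the gauge origin at (0.6403, -0.0973), with gauge y at 84.16°. The rows can't tilt the tool directly. However, j2+j4+j6=π means tool down, so running past the j6 limit while going up or out should lean it outward. I'll move across and test that in free space.

```bash
cat >> h.py <<'E'
th=np.radians(84.16); ey=np.array([np.cos(th),np.sin(th),0]); ex=np.array([np.sin(th),-np.cos(th),0])
G=np.stack([ex,ey,[0,0,1]]); O=np.array([.7128,.0461,.003])-.0575*ex-.150*ey
def tog(X): return (np.asarray(X)-O)@G.T*1000
def fromg(g): return np.asarray(g)/1000@G+O
def st():
    s=get_state(); M=R.from_rotvec(s['tool_rot']).as_matrix()
    print('t',round(s['time'],2),'q',np.round(s['joint_positions'],2),'tcp_w',np.round(s['position'],3),'tcp_g',tog(s['position']).round(1),'F',np.round(s['ft_force'],1),'w',round(s['grip_width'],2))
    print('tool axes in gauge (cols x,y,z):',(G@M).round(2).tolist()); return s,M
def need(g):
    "shift in tool units (40mm) from present tcp to gauge point"
    s,M=st(); print('need',((fromg(g)-s['position'])@M/.04).round(2))
E
python3 - <<'E'
from h import *
print(O)
for f in('top0','scene0'):
    P,m=cloud(f); g=tog(P); 
    k=m&(abs(g[...,0])<12)&(g[...,1]>35)&(g[...,1]<130)&(g[...,2]>40)&(g[...,2]<90)
    q=g[k]
    for lo in range(50,125,3):
        w=q[(q[:,1]>=lo)&(q[:,1]<lo+3)]
        if len(w): print(f,lo,len(w),np.percentile(w[:,2],[10,50,90]).round(1))
for n,c in(('rod',(410,92)),('cal',(30,125))):
    P,m=cloud('top0'); print(n,P[c[1]-2:c[1]+3,c[0],2].round(4))
E
python3 -m jog '[[[0,1,-1,-0.4,0],[0,1,-1,-0.4,0],[0,1,-1,-0.4,0],[0,1,-1,-0.4,0],[0,1,-1,-0.4,0],[0,1,-1,-0.4,0],[0,1,-1,-0.4,0],[0,1,-1,-0.4,0],[0,1,-1,0,0],[0,1,-1,0,0]]]'; python3 -c "
from h import *; st()"
```

```text
[ 0.64033581 -0.09727081  0.003     ]
top0 56 7 [42.6 49.2 51.7]
top0 59 18 [48.9 50.7 51.9]
top0 62 22 [48.4 50.5 51.6]
top0 65 22 [49.2 50.2 52.1]
top0 68 32 [51.1 68.5 70.6]
top0 71 21 [68.1 70.  71.4]
top0 74 21 [66.8 69.9 71.4]
top0 77 21 [68.4 69.2 71.8]
top0 80 12 [68.7 69.8 70.9]
top0 83 13 [68.8 69.9 71.4]
top0 86 4 [51.  51.9 64. ]
top0 89 10 [50.1 51.6 53. ]
top0 92 13 [48.9 50.1 51.2]
top0 95 10 [48.3 51.  52.6]
top0 98 9 [49.2 50.4 51.2]
top0 101 11 [49.9 50.9 52.3]
top0 104 8 [50.6 51.1 52.2]
top0 107 13 [49.4 50.9 52.1]
top0 110 9 [49.7 50.6 51.2]
top0 113 12 [49.1 50.6 53.1]
top0 116 12 [48.6 50.3 51.3]
top0 119 10 [49.4 50.5 51.7]
top0 122 11 [50.2 51.4 52.9]
scene0 56 32 [41.3 45.2 50.2]
scene0 59 15 [47.8 48.6 50.1]
scene0 62 17 [47.9 49.3 50.3]
scene0 65 34 [48.4 53.3 67.7]
scene0 68 56 [49.5 60.8 68.6]
scene0 71 15 [66.9 67.8 69. ]
scene0 74 17 [67.3 68.3 69.5]
scene0 77 12 [66.5 67.8 69. ]
scene0 80 15 [66.3 67.7 69.8]
scene0 83 14 [66.9 67.5 69. ]
scene0 86 2 [66.4 66.6 66.8]
scene0 98 7 [48.8 49.6 50.4]
scene0 101 14 [47.6 49.7 50.6]
scene0 104 13 [47.  49.2 50.9]
scene0 107 13 [47.7 48.6 50.6]
scene0 110 13 [48.2 48.9 49.5]
scene0 113 15 [48.2 49.6 50. ]
scene0 116 12 [48.2 49.3 50.7]
scene0 119 12 [48.6 49.  49.8]
scene0 122 12 [48.2 49.4 50.2]
rod [0.0091 0.0123 0.0109 0.0095 0.006 ]
cal [0.0063 0.008  0.0065 0.0041 0.0044]
time: 1.35
position: [0.4488, -0.1453, 0.3506]
tool_rot: [3.118, 0.378, 0.0]
ft_force: [0.4, -0.7, -0.1]
grip_width: 0.02
t 1.35 q [ 0.87 -0.08 -0.57  1.64 -0.04  1.58 -1.02] tcp_w [ 0.449 -0.145  0.351] tcp_g [-185.7  -67.2  347.6] F [ 0.4 -0.7 -0.1] w 0.02
tool axes in gauge (cols x,y,z): [[0.94, 0.34, 0.0], [0.34, -0.94, -0.0], [0.0, 0.0, -1.0]]
```

Keeper steel spans y≈68.5-86.5, so the keeper point is at y≈84.5 and the carriage at about 0.0225. Now turning the tool and pushing up and out to see what the IK does.

```bash

python3 -m jog '[[[0,0,-1,-0.5,1],[0,0,-1,-0.5,1],[0,0,-1,-0.5,1],[0,0,-0.5,-0.5,1],[0,0.5,0,-1,0],[0,0.5,0,-1,0],[0,0.5,0,-1,0],[0,0.5,0,-1,0]]]'; python3 -c "
from h import *; st()"
```

```text
time: 2.35
position: [0.4999, -0.0171, 0.5661]
tool_rot: [-3.128, 0.162, -0.003]
ft_force: [0.5, -1.5, 0.3]
grip_width: 0.004
t 2.35 q [ 0.52  0.11 -0.61  1.04  0.06  2.01 -1.74] tcp_w [ 0.5   -0.017  0.566] tcp_g [-147.9   65.5  563.1] F [ 0.5 -1.5  0.3] w 0.0
tool axes in gauge (cols x,y,z): [[1.0, -0.0, 0.0], [-0.0, -1.0, 0.01], [0.0, -0.01, -1.0]]
```

j6 is nearly saturated, so I continue up and out.

```bash

python3 -m jog '[[[0,0.5,0,-1,0],[0,0.5,0,-1,0],[0,0.5,0,-1,0],[0,0.5,0,-1,0],[0,0.5,0,-1,0],[0,0.5,0,-1,0]]]'; python3 -c "
from h import *; st()"
```

```text
time: 3.1
position: [0.5686, -0.0343, 0.6395]
tool_rot: [-3.109, 0.175, -0.214]
ft_force: [-0.1, -0.1, -0.2]
grip_width: 0.007
t 3.1 q [-0.12  0.22  0.22  0.74 -0.08  2.05 -1.64] tcp_w [ 0.569 -0.034  0.639] tcp_g [-77.8  55.4 636.5] F [-0.1 -0.1 -0.2] w 0.01
tool axes in gauge (cols x,y,z): [[0.99, -0.01, 0.14], [-0.01, -1.0, 0.03], [0.14, -0.03, -0.99]]
```

It works: the tool leans outward and the tilt is kept. Continuing.

```bash

python3 -m jog '[[[0,0.5,0,-1,0],[0,0.5,0,-1,0],[0,0.5,0,-1,0],[0,0.5,0,-1,0],[0,0.5,0,-1,0],[0,0.5,0,-1,0]]]'; python3 -c "
from h import *; st()"
```

```text
time: 3.85
position: [0.5918, -0.045, 0.7354]
tool_rot: [-3.067, 0.177, -0.545]
ft_force: [-0.4, -0.1, -0.3]
grip_width: 0.005
t 3.85 q [-0.07  0.26  0.22  0.48 -0.12  2.05 -1.63] tcp_w [ 0.592 -0.045  0.735] tcp_g [-53.6  47.1 732.4] F [-0.4 -0.1 -0.3] w 0.0
tool axes in gauge (cols x,y,z): [[0.94, -0.01, 0.34], [-0.02, -1.0, 0.04], [0.34, -0.04, -0.94]]
```

```bash

python3 -m jog '[[[0,0.5,0,-1,0],[0,0.5,0,-1,0],[0,0.5,0,-1,0],[0,0.5,0,-1,0],[0,0.5,0,-1,0],[0,0.5,0,-1,0],[0,0.5,0,-1,0]]]'; python3 -c "
from h import *; st()"
```

```text
time: 4.72
position: [0.548, -0.052, 0.8508]
tool_rot: [-2.983, 0.177, -0.907]
ft_force: [-0.2, 0.2, 0.3]
grip_width: 0.005
t 4.72 q [-0.07  0.22  0.3   0.29 -0.18  2.05 -1.62] tcp_w [ 0.548 -0.052  0.851] tcp_g [-96.5  35.7 847.8] F [-0.2  0.2  0.3] w 0.0
tool axes in gauge (cols x,y,z): [[0.83, -0.0, 0.55], [-0.03, -1.0, 0.04], [0.55, -0.05, -0.83]]
```

```bash

python3 -m jog '[[[0,1,0,-0.5,0],[0,1,0,-0.5,0],[0,1,0,-0.5,0],[0,1,0,-0.5,0],[0,1,0,-0.5,0]]]'; python3 -c "
from h import *; st()"
```

```text
time: 5.35
position: [0.5852, -0.0551, 0.8836]
tool_rot: [-2.908, 0.147, -1.063]
ft_force: [-0.3, 0.7, -0.0]
grip_width: 0.002
t 5.35 q [ 0.03  0.36  1.03  0.06 -1.03  2.05 -1.61] tcp_w [ 0.585 -0.055  0.884] tcp_g [-59.2  36.3 880.6] F [-0.3  0.7 -0. ] w 0.0
tool axes in gauge (cols x,y,z): [[0.77, 0.03, 0.64], [-0.03, -1.0, 0.07], [0.64, -0.07, -0.76]]
```

About 40° of lean now, which gives roughly 29 mm of body clearance to the head edge. I'll descend to a point on the approach line.

```bash
python3 -c "
from h import *; need([-150,100,300])"
```

```text
t 5.35 q [ 0.03  0.36  1.03  0.06 -1.03  2.05 -1.61] tcp_w [ 0.585 -0.055  0.884] tcp_g [-59.2  36.3 880.6] F [-0.3  0.7 -0. ] w 0.0
tool axes in gauge (cols x,y,z): [[0.77, 0.03, 0.64], [-0.03, -1.0, 0.07], [0.64, -0.07, -0.76]]
need [-11.09  -0.6    9.75]
```

```bash

python3 -m jog '[[[0,-0.9,0,0.8,0],[0,-0.9,0,0.8,0],[0,-0.9,0,0.8,0],[0,-0.9,0,0.8,0],[0,-0.9,0,0.8,0],[0,-0.9,0,0.8,0],[0,-0.9,0,0.8,0],[0,-0.9,0,0.8,0],[0,-0.9,0,0.8,0]]]'; python3 -c "
from h import *; need([-150,100,300])"
```

```text
time: 6.48
position: [0.5095, -0.0163, 0.7792]
tool_rot: [-2.784, 0.313, -1.117]
ft_force: [-0.8, -0.6, 0.5]
grip_width: 0.006
t 6.47 q [-0.37 -0.3   0.2   1.12  0.12  1.55 -1.89] tcp_w [ 0.509 -0.016  0.779] tcp_g [-138.4   67.3  776.2] F [-0.8 -0.6  0.5] w 0.01
tool axes in gauge (cols x,y,z): [[0.73, -0.04, 0.69], [-0.16, -0.98, 0.11], [0.67, -0.19, -0.72]]
need [-8.3   1.5   8.45]
```

```bash

python3 -m jog '[[[0,-0.7,0,0.8,-1],[0,-0.7,0,0.8,-1],[0,-0.7,0,0.9,0],[0,-0.7,0,0.9,0],[0,-0.7,0,0.9,0],[0,-0.7,0,0.9,0],[0,-0.7,0,0.9,0],[0,-0.7,0,0.9,0]]]'; python3 -c "
from h import *; need([-150,100,300])"
```

```text
time: 7.48
position: [0.6008, 0.023, 0.501]
tool_rot: [-2.872, 0.179, -1.031]
ft_force: [0.3, -0.2, 0.0]
grip_width: 0.003
t 7.47 q [ 0.09 -0.3  -0.13  1.7  -0.05  1.05 -1.74] tcp_w [0.601 0.023 0.501] tcp_g [-51.6 115.7 498. ] F [ 0.3 -0.2  0. ] w 0.0
tool axes in gauge (cols x,y,z): [[0.78, 0.02, 0.63], [-0.06, -0.99, 0.11], [0.63, -0.12, -0.77]]
need [-4.99  0.93  2.22]
```

```bash

python3 -m jog '[[[0,-1,0.2,0.45,-0.5],[0,-1,0.2,0.45,0],[0,-1,0.2,0.45,0],[0,-1,0.2,0.45,0],[0,-1,0.2,0.45,0]]]'; python3 - <<'E'
from h import *
need([-100,103,180]); shot('wrist','w1')
E
```

```text
time: 8.1
position: [0.5751, 0.0118, 0.2835]
tool_rot: [-2.926, 0.118, -0.936]
ft_force: [0.3, -0.8, -0.3]
grip_width: 0.004
t 8.1 q [ 0.12 -0.3  -0.15  2.09 -0.1   0.73 -1.64] tcp_w [0.575 0.012 0.283] tcp_g [-76.  101.8 280.5] F [ 0.3 -0.8 -0.3] w 0.0
tool axes in gauge (cols x,y,z): [[0.82, 0.05, 0.57], [-0.01, -0.99, 0.1], [0.58, -0.09, -0.81]]
need [-1.94  0.16  1.7 ]
```

View pics/w1.png

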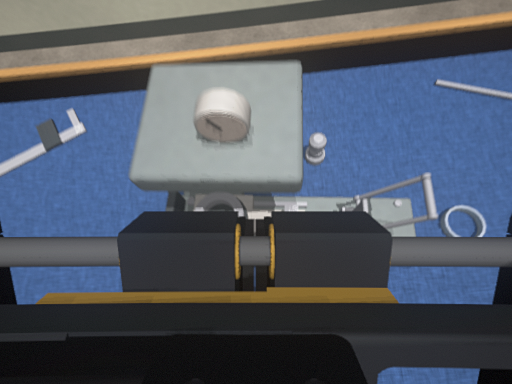

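The wrist view shows the head at (135-302, 62-190), the bail at (430,195) and the shut fingers in front of the carriage. Lean is about 35°, still about 21 mm clear. Continuing down in front of the head.

```bash

python3 -m jog '[[[0,-0.45,0,0.55,0],[0,-0.45,0,0.55,0],[0,-0.45,0,0.55,0],[0,-0.45,0,0.55,0]]]'; python3 - <<'E'
from h import *
need([0,112,62])
E
```

```text
time: 8.65
position: [0.5688, 0.0225, 0.1721]
tool_rot: [-2.925, 0.118, -0.938]
ft_force: [0.6, 0.0, 0.0]
grip_width: 0.007
t 8.65 q [ 0.12 -0.22 -0.19  2.26 -0.08  0.47 -1.68] tcp_w [0.569 0.022 0.172] tcp_g [-83.3 111.9 169.1] F [0.6 0.  0. ] w 0.01
tool axes in gauge (cols x,y,z): [[0.82, 0.05, 0.58], [-0.01, -0.99, 0.1], [0.58, -0.09, -0.81]]
need [0.15 0.33 3.37]
```

```bash

python3 -m jog '[[[0,0.05,0.11,0.7,0],[0,0.05,0.11,0.7,0],[0,0.05,0.11,0.7,0],[0,0,0,0.6,0],[0,0,0,0.3,0]]]'; python3 - <<'E'
from h import *
need([0,112,62])
E
```

```text
time: 9.28
position: [0.6428, 0.0134, 0.0758]
tool_rot: [-2.926, 0.118, -0.934]
ft_force: [-0.0, 0.6, 0.6]
grip_width: 0.008
t 9.28 q [ 0.12  0.1  -0.18  2.2   0.05  0.23 -1.75] tcp_w [0.643 0.013 0.076] tcp_g [ -8.8 110.4  72.8] F [-0.   0.6  0.6] w 0.01
tool axes in gauge (cols x,y,z): [[0.82, 0.05, 0.57], [-0.01, -0.99, 0.1], [0.58, -0.09, -0.81]]
need [ 0.03 -0.01  0.35]
```

```bash

python3 -m jog '[[[0,0,0,0.3,0],[0,0,0.15,0,0],[0,0,0.15,-0.01,0],[0,0,0.12,-0.02,0],[0,0,0.12,-0.02,0],[0,0,0.12,-0.02,0]]]'; python3 - <<'E'
from h import *
need([0,79,62]); shot('top','t2')
P,m=cloud('t2'); g=tog(P); k=m&(abs(g[...,0])<14)&(g[...,1]>30)&(g[...,1]<68)&(g[...,2]>40)&(g[...,2]<90);q=g[k]
for lo in range(30,68,3):
    w=q[(q[:,1]>=lo)&(q[:,1]<lo+3)]
    if len(w): print(lo,len(w),np.percentile(w[:,2],[10,50,90]).round(1))
E
```

```text
time: 10.02
position: [0.6462, -0.0119, 0.0667]
tool_rot: [-2.926, 0.116, -0.936]
ft_force: [2.0, 1.6, -1.2]
grip_width: 0.009
t 10.03 q [ 0.23  0.13 -0.24  2.19 -0.07  0.21 -1.59] tcp_w [ 0.646 -0.012  0.067] tcp_g [-2.9 85.5 63.7] F [ 2.   1.6 -1.2] w 0.01
tool axes in gauge (cols x,y,z): [[0.82, 0.05, 0.57], [-0.01, -0.99, 0.1], [0.58, -0.09, -0.81]]
need [0.04 0.17 0.06]
30 20 [41.8 43.4 44.2]
33 7 [41.1 42.  44. ]
48 20 [48.4 50.7 51.9]
51 18 [48.  50.5 51.6]
54 17 [48.3 50.4 51.3]
57 27 [51.  68.8 70.8]
60 20 [68.  69.1 70.6]
63 23 [67.7 69.5 70.8]
66 13 [67.8 69.5 71.1]
```

The finger is moving the carriage: the keeper front went from y 68.5 to about 57.5, leaving about 11.5 mm. Continuing.

```bash

python3 -m jog '[[[0,0,0.1,-0.01,0],[0,0,0.1,-0.02,0],[0,0,0.06,0,0]]]';python3 -m jog '[[[0,0,0.03,0,0],[0,0,0,0,0]]]'; python3 - <<'E'
from h import *
st(); shot('top','t3')
P,m=cloud('t3'); g=tog(P); k=m&(abs(g[...,0])<14)&(g[...,1]>30)&(g[...,1]<68)&(g[...,2]>40)&(g[...,2]<90);q=g[k]
for lo in range(30,68,2):
    w=q[(q[:,1]>=lo)&(q[:,1]<lo+2)]
    if len(w): print(lo,len(w),np.percentile(w[:,2],[10,50,90]).round(1))
E
```

```text
time: 10.45
position: [0.6447, -0.0231, 0.0665]
tool_rot: [-2.926, 0.117, -0.935]
ft_force: [0.4, 1.7, 0.9]
grip_width: 0.004
time: 10.7
position: [0.6447, -0.0237, 0.0663]
tool_rot: [-2.926, 0.116, -0.935]
ft_force: [-0.2, 2.1, 1.9]
grip_width: 0.006
t 10.7 q [ 0.29  0.13 -0.27  2.19 -0.12  0.21 -1.51] tcp_w [ 0.645 -0.024  0.066] tcp_g [-3.2 73.7 63.3] F [-0.2  2.1  1.9] w 0.01
tool axes in gauge (cols x,y,z): [[0.82, 0.05, 0.57], [-0.01, -0.99, 0.1], [0.58, -0.09, -0.81]]
30 13 [41.8 43.7 45.5]
32 12 [42.3 43.5 45.5]
34 1 [41.6 41.6 41.6]
36 12 [48.1 50.5 51.5]
38 12 [49.5 51.3 52.1]
40 12 [49.5 50.9 53. ]
42 14 [49.5 51.3 52.6]
44 13 [48.8 50.5 51.7]
46 19 [54.7 68.9 70.7]
48 14 [68.6 69.8 71.6]
50 14 [69.  70.1 70.9]
52 14 [68.6 69.6 70.6]
54 13 [68.2 69.4 70.9]
56 14 [68.7 69.3 71.3]
58 14 [67.8 69.8 71.4]
60 14 [67.5 69.7 71.5]
62 12 [68.3 69.5 71. ]
64 12 [51.7 78.  88.7]
66 13 [50.6 74.1 86.9]
```

```bash

python3 -m jog '[[[0,0,0.03,0,0],[0,0,0.02,0,0]]]'; python3 -m jog '[[[0,0,0.03,0,0],[0,0,0,0,0]]]'
```

```text
time: 11.0
position: [0.6446, -0.0239, 0.0662]
tool_rot: [-2.925, 0.113, -0.934]
ft_force: [-1.0, 7.2, 4.3]
grip_width: 0.001
time: 11.25
position: [0.6446, -0.0239, 0.0662]
tool_rot: [-2.924, 0.111, -0.934]
ft_force: [0.3, 9.1, 4.2]
grip_width: 0.003
```

The carriage is home: 9 N against the buffer with no further motion. Now I back off, retract, and go behind the bail with the jaws open. Pushing with the outer back of the leading finger keeps the body clear of the head.

```bash

python3 -m jog '[[[0,0,-0.25,0,0],[0,0,0,-0.6,0],[0,0,0,-0.9,0],[0,0,0,-0.9,0],[0,0,0,-0.9,0],[0,0,1,0,0],[1,0,1,0,0],[1,0,1,0,0],[1,0,1,0,0],[1,0,1,0,0]]]'; python3 - <<'E'
from h import *
need([8,-132,144])
E
```

```text
time: 12.5
position: [0.5566, -0.2235, 0.1557]
tool_rot: [-2.927, 0.119, -0.933]
ft_force: [0.2, 1.0, -0.1]
grip_width: 0.373
t 12.5 q [ 0.36 -0.06  0.18  2.16 -0.61  0.6  -0.68] tcp_w [ 0.557 -0.223  0.156] tcp_g [ -70.5 -134.1  152.7] F [ 0.2  1.  -0.1] w 0.37
tool axes in gauge (cols x,y,z): [[0.82, 0.05, 0.57], [-0.01, -1.0, 0.1], [0.57, -0.09, -0.81]]
need [1.48 0.06 1.3 ]
```

```bash

python3 -m jog '[[[1,0,0.15,0,0],[1,0.5,0,0.43,0],[1,0.5,0,0.43,0],[1,0.48,0,0.43,0],[1,0,0,0,0]]]'; python3 - <<'E'
from h import *
need([8,-132,144]); shot('scene','s3'); shot('top','t4')
a=cv2.imread('pics/scene3.png') if 0 else cv2.imread('pics/s3.png')[120:330,150:400]; b=cv2.imread('pics/t4.png')[120:260,150:400]
cv2.imwrite('pics/c4.png',np.hstack([cv2.resize(a,(400,336),interpolation=3),cv2.resize(b,(400,336),interpolation=3)]))
E
```

```text
time: 13.12
position: [0.6361, -0.2294, 0.1471]
tool_rot: [-2.926, 0.114, -0.931]
ft_force: [0.2, 0.6, -0.0]
grip_width: 0.939
t 13.12 q [ 0.33  0.1   0.15  2.02 -0.63  0.57 -0.71] tcp_w [ 0.636 -0.229  0.147] tcp_g [   9.2 -131.8  144.1] F [ 0.2  0.6 -0. ] w 0.94
tool axes in gauge (cols x,y,z): [[0.82, 0.05, 0.57], [-0.01, -0.99, 0.1], [0.57, -0.09, -0.81]]
need [-0.03  0.   -0.02]
```

View pics/c4.png

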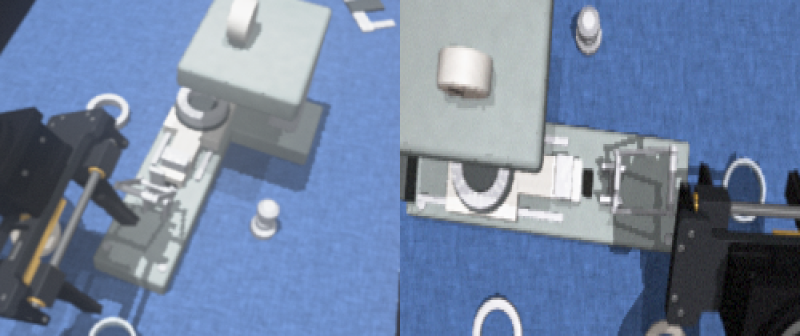

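The jaws are open behind the bail, and the carriage nose sits against the buffer in the top view. Now sweeping the bail over.

```bash

python3 -m jog '[[[1,0,-0.2,0,0],[1,0,-0.2,0,0],[1,0,-0.2,0,0],[1,0,-0.2,0,0],[1,0,-0.2,0,0],[1,0,-0.2,0,0],[1,0,-0.2,0,0],[1,0,-0.2,0,0]]]'; python3 - <<'E'
from h import *
st(); shot('top','t5')
P,m=cloud('t5'); g=tog(P)
k=m&(abs(g[...,0])<18)&(g[...,1]>-60)&(g[...,1]<70)&(g[...,2]>75);q=g[k]
for lo in range(-60,70,6):
    w=q[(q[:,1]>=lo)&(q[:,1]<lo+6)]
    if len(w): print(lo,len(w),np.percentile(w[:,2],[10,50,90]).round(0))
E
```

```text
time: 14.22
position: [0.639, -0.1666, 0.1537]
tool_rot: [-2.926, 0.117, -0.934]
ft_force: [-0.2, 1.2, 0.3]
grip_width: 0.999
t 14.22 q [ 0.24  0.04  0.11  2.07 -0.52  0.51 -0.92] tcp_w [ 0.639 -0.167  0.154] tcp_g [  5.7 -69.1 150.7] F [-0.2  1.2  0.3] w 1.0
tool axes in gauge (cols x,y,z): [[0.82, 0.05, 0.57], [-0.01, -0.99, 0.1], [0.58, -0.09, -0.81]]
-60 7 [240. 241. 241.]
-54 3 [240. 240. 241.]
-48 9 [240. 241. 242.]
-42 4 [240. 241. 243.]
-36 4 [242. 243. 243.]
-30 46 [169. 241. 250.]
-24 57 [167. 181. 248.]
-18 80 [172. 174. 247.]
-12 48 [171. 241. 249.]
-6 56 [ 89. 120. 248.]
0 27 [103. 244. 250.]
6 18 [239. 243. 250.]
66 9 [187. 195. 204.]
```

The bar is at y≈-15 near the top of its arc. A bit more.

```bash

python3 -m jog '[[[1,0,-0.15,0,0],[1,0,-0.15,0,0],[1,0,-0.15,0,0],[1,0,-0.12,0,0],[1,0,-0.08,0,0],[1,0,0,0,0]]]'; python3 - <<'E'
from h import *
st(); shot('top','t6')
P,m=cloud('t6'); g=tog(P)
k=m&(abs(g[...,0])<18)&(g[...,1]>-20)&(g[...,1]<90)&(g[...,2]>40);q=g[k]
for lo in range(-20,90,6):
    w=q[(q[:,1]>=lo)&(q[:,1]<lo+6)]
    if len(w): print(lo,len(w),np.percentile(w[:,2],[10,50,90]).round(0))
E
```

```text
time: 15.02
position: [0.6403, -0.141, 0.1561]
tool_rot: [-2.926, 0.116, -0.935]
ft_force: [0.6, 0.3, 0.2]
grip_width: 1.003
t 15.03 q [ 0.21  0.02  0.08  2.08 -0.46  0.49 -1.01] tcp_w [ 0.64  -0.141  0.156] tcp_g [  4.4 -43.5 153.1] F [0.6 0.3 0.2] w 1.0
tool axes in gauge (cols x,y,z): [[0.82, 0.05, 0.57], [-0.01, -0.99, 0.1], [0.58, -0.09, -0.81]]
-20 4 [242. 243. 244.]
-14 11 [47. 69. 71.]
-8 22 [ 88. 120. 248.]
-2 51 [169. 183. 250.]
4 62 [160. 183. 249.]
10 29 [ 65. 244. 251.]
16 24 [243. 247. 252.]
22 22 [ 42. 242. 249.]
28 34 [ 43. 242. 250.]
34 18 [ 48.  51. 242.]
40 40 [49. 51. 52.]
46 64 [67. 69. 71.]
52 59 [68. 70. 71.]
58 59 [68. 70. 71.]
64 66 [ 50.  52. 201.]
70 201 [ 50. 122. 209.]
76 97 [164. 209. 211.]
82 105 [ 51. 209. 210.]
88 43 [ 50. 209. 211.]
```

```bash
python3 - <<'E'
from h import *
shot('scene','s6')
a=cv2.imread('pics/s6.png')[150:290,190:360]; b=cv2.imread('pics/t6.png')[150:240,210:340]
cv2.imwrite('pics/c6.png',np.hstack([cv2.resize(a,(400,330),interpolation=3),cv2.resize(b,(400,277),interpolation=3,dst=None) if 0 else cv2.resize(b,(400,330),interpolation=3)]))
E
```

```text
(no output)
```

View pics/c6.png

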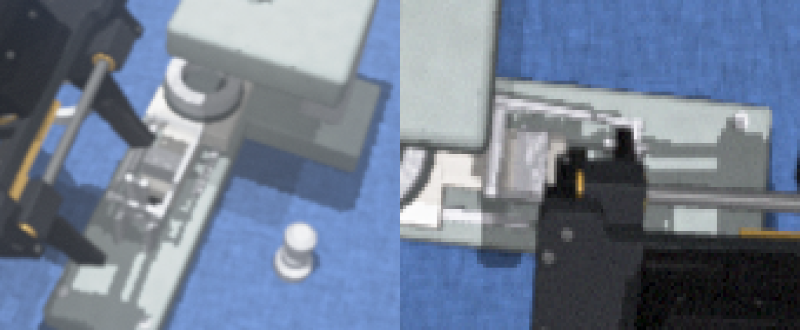

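The bail has dropped: the top crop shows its bar behind the keeper, with the arms straddling it. The gripper now straddles the lever handle, so I work out the lever arc for the +y finger's inner edge.

```bash
cat >> h.py <<'E'
def plan(wps):
    s,M=st(); p=s['position']
    for w in wps:
        t=fromg(w); print(w,((t-p)@M/.04).round(2).tolist()); p=t
E
python3 - <<'E'
from h import *
W=[[7,-33,155],[7,-33,130],[7,-33,106]]
for f in (1.45,1.3,1.15,1.0,.85,.7,.55,.4,.3,.2,.1,.0,-.05):
    r=48; W.append([7,round(-r*np.cos(f)+3*np.sin(f)-43.5,1),round(62+r*np.sin(f)+3*np.cos(f)+1.5,1)])
plan(W)
E
```

```text
t 15.12 q [ 0.21  0.02  0.08  2.08 -0.46  0.49 -1.01] tcp_w [ 0.64  -0.141  0.156] tcp_g [  4.4 -44.  153. ] F [0.9 1.  0.5] w 1.0
tool axes in gauge (cols x,y,z): [[0.82, 0.05, 0.57], [-0.01, -0.99, 0.1], [0.58, -0.09, -0.81]]
[7, -33, 155] [0.08, -0.27, 0.02]
[7, -33, 130] [-0.36, 0.05, 0.51]
[7, -33, 106] [-0.35, 0.05, 0.49]
[7, np.float64(-46.3), np.float64(111.5)] [0.08, 0.32, -0.14]
[7, np.float64(-53.4), np.float64(110.6)] [-0.01, 0.18, 0.0]
[7, np.float64(-60.4), np.float64(108.5)] [-0.03, 0.18, 0.03]
[7, np.float64(-66.9), np.float64(105.5)] [-0.04, 0.17, 0.04]
[7, np.float64(-72.9), np.float64(101.5)] [-0.06, 0.16, 0.07]
[7, np.float64(-78.3), np.float64(96.7)] [-0.07, 0.14, 0.08]
[7, np.float64(-82.9), np.float64(91.1)] [-0.08, 0.13, 0.1]
[7, np.float64(-86.5), np.float64(85.0)] [-0.09, 0.1, 0.12]
[7, np.float64(-88.5), np.float64(80.6)] [-0.06, 0.06, 0.08]
[7, np.float64(-89.9), np.float64(76.0)] [-0.07, 0.04, 0.09]
[7, np.float64(-91.0), np.float64(71.3)] [-0.07, 0.04, 0.09]
[7, np.float64(-91.5), np.float64(66.5)] [-0.07, 0.02, 0.1]
[7, np.float64(-91.6), np.float64(64.1)] [-0.03, 0.01, 0.05]
```

```bash

python3 -m jog '[[[1,0.08,-0.27,0.02,0],[1,0,0,0,0],[1,-0.36,0.05,0.51,0],[1,-0.33,0.05,0.47,0],[1,0,0,0,0]]]';
python3 -m jog '[[[1,0.06,0.32,-0.12,0],[1,-0.01,0.18,0,0],[1,-0.03,0.18,0.03,0],[1,-0.04,0.17,0.04,0]]]'
python3 - <<'E'
from h import *
st(); shot('top','t7')
P,m=cloud('t7'); g=tog(P)
k=m&(abs(g[...,0])<8)&(g[...,1]>-70)&(g[...,1]<30)&(g[...,2]>40)&(g[...,2]<140);q=g[k]
for lo in range(-70,30,6):
    w=q[(q[:,1]>=lo)&(q[:,1]<lo+6)]
    if len(w): print(lo,len(w),np.percentile(w[:,2],[10,50,90]).round(0))
E
```

```text
time: 15.75
position: [0.6423, -0.1307, 0.1074]
tool_rot: [-2.928, 0.119, -0.928]
ft_force: [0.4, 0.7, 1.2]
grip_width: 0.999
time: 16.25
position: [0.641, -0.165, 0.109]
tool_rot: [-2.926, 0.117, -0.937]
ft_force: [0.7, -0.0, 0.6]
grip_width: 1.0
t 16.25 q [ 0.27  0.11  0.08  2.1  -0.63  0.42 -0.8 ] tcp_w [ 0.641 -0.165  0.109] tcp_g [  7.6 -67.4 106. ] F [ 0.7 -0.   0.6] w 1.0
tool axes in gauge (cols x,y,z): [[0.82, 0.05, 0.57], [-0.01, -0.99, 0.1], [0.58, -0.09, -0.81]]
-34 12 [110. 111. 114.]
-28 14 [111. 130. 137.]
-22 20 [128. 130. 138.]
-16 18 [ 85.  91. 120.]
-10 10 [77. 80. 83.]
-4 16 [69. 72. 75.]
2 4 [62. 64. 65.]
20 16 [42. 43. 45.]
26 18 [42. 43. 45.]
```

The lever follows as planned (tip ≈(-31,112), about 1.0 rad). Continuing.

```bash

python3 -m jog '[[[1,-0.06,0.16,0.07,0],[1,-0.07,0.14,0.08,0],[1,-0.08,0.13,0.1,0],[1,-0.09,0.1,0.12,0]]]'
python3 - <<'E'
from h import *
st(); shot('top','t8')
P,m=cloud('t8'); g=tog(P)
k=m&(abs(g[...,0])<8)&(g[...,1]>-70)&(g[...,1]<80)&(g[...,2]>40)&(g[...,2]<140);q=g[k]
for lo in range(-70,80,6):
    w=q[(q[:,1]>=lo)&(q[:,1]<lo+6)]
    if len(w): print(lo,len(w),np.percentile(w[:,2],[10,50,90]).round(0))
E
```

```text
time: 16.8
position: [0.6394, -0.1831, 0.089]
tool_rot: [-2.924, 0.115, -0.938]
ft_force: [-4.1, 2.2, 10.2]
grip_width: 0.998
t 16.8 q [ 0.31  0.15  0.07  2.11 -0.73  0.41 -0.66] tcp_w [ 0.639 -0.183  0.089] tcp_g [  7.8 -85.4  86. ] F [-4.1  2.2 10.2] w 1.0
tool axes in gauge (cols x,y,z): [[0.82, 0.05, 0.58], [-0.01, -0.99, 0.1], [0.58, -0.09, -0.81]]
-52 14 [88. 90. 91.]
-46 13 [105. 112. 116.]
-40 25 [105. 113. 122.]
-34 19 [ 80.  82. 101.]
-28 16 [76. 78. 80.]
-22 15 [74. 76. 77.]
-16 14 [70. 72. 73.]
-10 31 [68. 70. 71.]
-4 29 [66. 67. 69.]
2 26 [63. 65. 66.]
20 16 [42. 43. 45.]
26 27 [42. 43. 44.]
32 22 [42. 44. 51.]
38 25 [50. 51. 52.]
44 33 [51. 69. 70.]
50 30 [68. 69. 70.]
56 31 [68. 70. 71.]
62 22 [49. 52. 69.]
68 29 [49. 51. 53.]
74 28 [49. 50. 52.]
```

The bail is pulling (10 N vertical) with the lever at about 0.45. Pressing through centre.

```bash

python3 -m jog '[[[1,-0.06,0.06,0.08,0],[1,-0.07,0.04,0.09,0]]]'
python3 -m jog '[[[1,-0.07,0.04,0.09,0],[1,-0.07,0.02,0.1,0],[1,0,0,0,0]]]'
python3 - <<'E'
from h import *
st(); shot('top','t9')
P,m=cloud('t9'); g=tog(P)
k=m&(abs(g[...,0])<8)&(g[...,1]>-70)&(g[...,1]<80)&(g[...,2]>40)&(g[...,2]<140);q=g[k]
for lo in range(-70,80,6):
    w=q[(q[:,1]>=lo)&(q[:,1]<lo+6)]
    if len(w): print(lo,len(w),np.percentile(w[:,2],[10,50,90]).round(0))
E
```

```text
time: 17.1
position: [0.6383, -0.1873, 0.0792]
tool_rot: [-2.926, 0.117, -0.937]
ft_force: [1.3, -0.3, 0.3]
grip_width: 0.999
time: 17.48
position: [0.6372, -0.1889, 0.0688]
tool_rot: [-2.926, 0.118, -0.934]
ft_force: [-3.4, -0.2, 6.1]
grip_width: 1.001
t 17.48 q [ 0.34  0.18  0.05  2.11 -0.8   0.38 -0.58] tcp_w [ 0.637 -0.189  0.069] tcp_g [  6.2 -91.5  65.8] F [-3.4 -0.2  6.1] w 1.0
tool axes in gauge (cols x,y,z): [[0.82, 0.05, 0.57], [-0.01, -0.99, 0.1], [0.58, -0.09, -0.81]]
-58 15 [65. 66. 67.]
-52 11 [86. 91. 96.]
-46 29 [84. 89. 99.]
-40 20 [64. 66. 76.]
-34 21 [63. 65. 66.]
-28 20 [64. 65. 67.]
-22 18 [64. 65. 67.]
-16 30 [64. 65. 67.]
-10 30 [65. 66. 68.]
-4 29 [65. 66. 68.]
2 25 [64. 66. 68.]
20 16 [43. 43. 45.]
26 27 [42. 44. 46.]
32 22 [41. 44. 52.]
38 24 [48. 50. 52.]
44 35 [50. 68. 71.]
50 29 [68. 70. 71.]
56 29 [68. 70. 71.]
62 22 [50. 52. 71.]
68 29 [49. 50. 52.]
74 29 [49. 50. 52.]
```

The lever lies flat (top z 65-66 all along) and snapped past centre. Lifting clear and retreating.

```bash

python3 -m jog '[[[1,0.15,-0.02,-0.21,0],[1,0.3,-0.04,-0.42,0],[1,0.5,-0.08,-0.75,0],[1,0,0,-1,0],[1,0,0,-1,0],[1,0,0,-1,0],[1,0,0.5,-0.8,0],[1,0,0.5,-0.8,0],[1,0,0,0,0]]]'
python3 - <<'E'
from h import *
st(); shot('top','t10'); shot('scene','s10')
P,m=cloud('t10'); g=tog(P)
k=m&(abs(g[...,0])<8)&(g[...,1]>-70)&(g[...,1]<80)&(g[...,2]>40)&(g[...,2]<140);q=g[k]
for lo in range(-70,80,5):
    w=q[(q[:,1]>=lo)&(q[:,1]<lo+5)]
    if len(w): print(lo,len(w),np.percentile(w[:,2],[10,50,90]).round(0),end=';')
a=cv2.imread('pics/s10.png')[150:310,170:360]; b=cv2.imread('pics/t10.png')[110:290,190:400]
cv2.imwrite('pics/c10.png',np.hstack([cv2.resize(a,(400,337),interpolation=3),cv2.resize(b,(400,337),interpolation=3)]))
def ob(f):
    P,m=cloud(f); Q=P[m]
    for n,c,h in(('steel',(.535,.039),.016),('white',(.515,-.162),.014),('cage',(.64,-.26),.014),('stud',(.757,-.072),.058)):
        w=Q[(np.hypot(Q[:,0]-c[0],Q[:,1]-c[1])<.055)&(Q[:,2]>.010)&(Q[:,2]<.07)&(np.abs(tog(Q)[:,0])>50)|((np.hypot(Q[:,0]-c[0],Q[:,1]-c[1])<.055)&(Q[:,2]>.010)&(Q[:,2]<.07)&(tog(Q)[:,1]<-95))]
        print(n,len(w),cv2.minAreaRect((w[:,:2]*1000).astype(np.float32))[:2] if len(w) else '')
print();ob('top0');ob('t10')
E
```

```text
time: 18.65
position: [0.5273, -0.2392, 0.2847]
tool_rot: [-2.927, 0.122, -0.941]
ft_force: [0.8, -0.1, -1.2]
grip_width: 0.999
t 18.65 q [ 0.36 -0.23  0.22  2.03 -0.42  0.86 -0.87] tcp_w [ 0.527 -0.239  0.285] tcp_g [ -98.  -152.7  281.7] F [ 0.8 -0.1 -1.2] w 1.0
tool axes in gauge (cols x,y,z): [[0.82, 0.05, 0.58], [-0.01, -1.0, 0.1], [0.58, -0.09, -0.81]]
-60 13 [63. 65. 66.];-55 25 [64. 65. 66.];-50 21 [63. 65. 67.];-45 26 [64. 65. 66.];-40 27 [63. 65. 66.];-35 23 [63. 65. 67.];-30 24 [64. 65. 67.];-25 24 [65. 66. 67.];-20 26 [65. 66. 67.];-15 23 [64. 65. 66.];-10 21 [65. 66. 69.];-5 25 [64. 67. 68.];0 27 [65. 67. 68.];5 8 [64. 65. 68.];20 13 [42. 44. 44.];25 21 [42. 44. 45.];30 18 [42. 44. 45.];35 19 [49. 51. 52.];40 22 [49. 51. 52.];45 27 [51. 70. 71.];50 25 [68. 70. 71.];55 25 [67. 69. 71.];60 20 [69. 70. 71.];65 22 [49. 51. 52.];70 26 [49. 51. 52.];75 21 [50. 50. 52.];
steel 398 ((523.5211791992188, 40.498069763183594), (57.866241455078125, 56.8875732421875))
white 430 ((504.44482421875, -161.53768920898438), (59.082313537597656, 55.5361442565918))
cage 189 ((637.166259765625, -260.2940673828125), (51.28647994995117, 50.748497009277344))
stud 256 ((766.6007690429688, -71.2921142578125), (27.835983276367188, 29.39275550842285))
steel 400 ((523.4795532226562, 40.61619567871094), (56.7730712890625, 57.85094451904297))
white 432 ((504.36456298828125, -161.49839782714844), (59.152915954589844, 55.685203552246094))
cage 189 ((637.2706298828125, -260.1974182128906), (51.301937103271484, 50.720069885253906))
stud 257 ((766.8418579101562, -70.57095336914062), (30.05942153930664, 27.7268123626709))
```

View pics/c10.png

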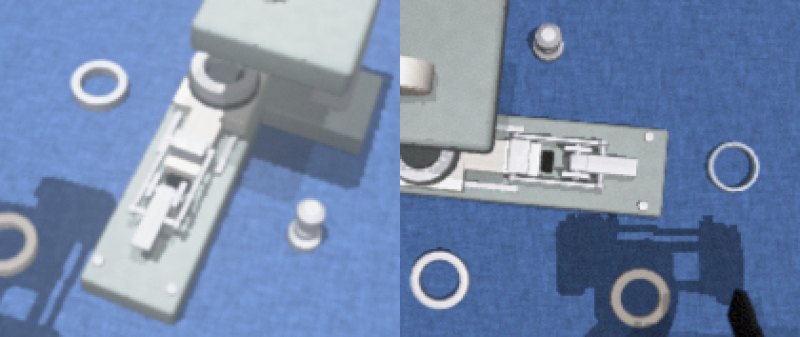

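The view shows the lever flat along -y, the bail arms in line around the keeper and the carriage on the buffer. The rings and stud have moved less than 1 mm. Handing in.

```bash
python3 -c "
from bench import job; print(job.close_job())"
```

```text
the job is handed in; nothing more can be done
None
```

The carriage is clamped and the job was handed in at about 18.7 s, well inside the 54 s limit.

**What I did**
- **Tilting the tool:** the move rows only turn the tool about its own axis. I leaned it about 35° outward by running the sixth joint up against its range limit high above the bench. That is less than the suggested 45°, and by calculation it cleared the head edge by about 21 mm.
- **Carriage:** I pushed the keeper from its +y side until the carriage met the buffer, which showed about 9 N and no further motion.
- **Bail:** I pushed it over upright with the back of the open finger, and its crossbar fell behind the keeper.
- **Lever:** I swept it over and down. The bail pulled taut at about 10 N and the force vanished as it passed centre. It stayed flat after I let go.

**Last checks**
- **Lever:** its top is level at z 65–66 mm along its whole length, with the gripper clear of it.
- **Keeper:** its front face is at y of about 46 mm, which is the home position.
- **Bystanders:** the three rings moved less than 0.2 mm and the stud 0.8 mm by the top camera, all within measurement noise.
- **Crossbar:** once clamped it lies under the keeper's lip, so I could not see it directly. That it is hooked is inferred from the arms' position and the snap past centre.

No check failed or disagreed.

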